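# Show which specimen is next and call for it

## Robot

A 6-joint arm with a two-finger parallel gripper is mounted at the origin on the work surface. World frame = base frame: x ahead of the robot, y to its left, z up, the work surface at z = 0. Lengths are in m, angles in rad, forces in N, time in s.
With the tool pointing down it reaches from about 0.375 to 0.975 m from the base axis. Payload 3.8 kg.
Tool frame: the origin (TCP) lies between the finger pads, 19 mm behind the fingertips; this is the grasp point; z points along the fingers, y is the line along which they close (so a half turn about z gives the same grasp; the last joint's range is limited). The gripper opens to 85 mm and grips with 20 to 120 N. Pads are 22 mm wide; open, the fingers measure 114 mm over their backs; the gripper's body (76 mm by 85 mm) begins 54 mm behind the grasp point. The pads swing forward as they close: fully open they stand 13 mm farther back than shut.
Start: joints at [-1.373, 0.264, 1.604, -0, 1.274, -0.037], TCP at [0.157, -0.656, 0.25] pointing down, gripper open.
Joint ranges: [-2.63, 2.63], [-0.94, 2.18], [0.31, 2.57], [-1.31, 4.45], [0, 2.66], [-2.55, 2.55]. Speed limits (rad/s): [2.57, 2.57, 3.14, 3.14, 3.14, 3.14].

## Interface

Orientations are given as a 3x3 rotation matrix whose columns are the frame's x, y, z axes.
In Python, from station import telemetry, optics, ticket gives the robot as it stands.
- The arm moves only by the shell command python3 -m inch 'ROWS' [FORCE]. ROWS is JSON, a list of rows, each a list of 7 numbers: the shift along the tool's x, y, z in m, then the turn, a rotation vector about the tool's x, y, z in rad, then the opening in per cent of the stroke, from 0 (shut) to 100 (fully open). A call has 1 to 12 rows; each row shifts and turns the commanded pose from where the row before left it, along the tool's axes as they then stand; what a row does not reach is not made up. A row lasts 1/8 s, in which the tool goes at most 62.5 mm and 10.7 degrees, less where a joint would pass 70% of its speed; a pose out of reach is approached as far as the arm can. A call with a gripper value outside its range is refused whole. The fingers move at their own pace and stop on an object; FORCE is the grip in N (left out, the last holds). Time passes only in rows, so rows that do not move let the fingers close. It gives the time, the measured TCP pose, the force, the opening and the grip force at its end, in the units of the state.
- telemetry.observe(): the state, without advancing time (a new reading comes with each control period).
- optics.capture(name): name is "side" or "top" or "wrist"; returns (picture, depth): 400x640x3 uint8, red, green, blue; 400x640 float32, m along the optical axis (not along the pixel's ray), 0 where there is no reading.
- optics.camera_info(name): a dict with "vfov" (degrees; the focal length in pixels is half the picture's height over the tangent of half this angle, whatever the lens; pixels are square), "cx", "cy" (the principal point, pixels), "position" and "attitude" of the camera in the world. Camera axes: x right, y up, looking along -z (the intrinsics and any distortion apply to the point x, -y, -z); pixel columns grow to the right and rows downward; lengths in m; the calibration is good to about 2 mm. A picture is of the moment at which its call begins: read the wrist's pose just before it. camera_info takes no time and is no camera call; for the wrist camera it gives the pose at the moment of the call.
- ticket.sign_off(): hands the job in; it is judged then, once.
The state is a dict: "time": time; "joints": joint angles; "joint_velocities": joint speeds; "joint_efforts": joint torques, N m; "eef_pos": TCP position; "tcp_rot": TCP orientation; "ft_force": force on the tool from outside, world axes, zero at the start; "moment": the same for the moment, N m; "finger_gap": opening from 0.0 (shut) to 1.0 (fully open); "grip_force": force on a finger pad.
Only numpy, scipy, OpenCV 4.12 (cv2) and the standard library are available. Lean on these libraries where they do the work, as an engineer would, in place of code of your own. Each camera call takes 0.05 s, during which the arm holds its last target. There are 200 camera calls.

## Task

Show the technician which specimen goes next, without touching or moving any of them: point straight down at the cap of the red-capped jar, with the fingertips a finger's breadth or two above its middle, and keep still there for two seconds; then point in the same way at the empty round white seat of the blue loading plate for two seconds, where the jar is to go. Then press the green button of the call box fully down and let it come up again. Do not touch the jars, the plate or the slide box at all, and do not press the orange button.

Things in the scene. Friction and masses are not known exactly. Their poses are not given: they have to be found in the camera images.
- jar_red: Loose specimen jar with a red cap: amber glass body 46 mm in diameter with a paper band, cap 50 mm in diameter, 60 mm tall in all, 0.11 kg. Origin at the centre of its underside, z up.
- jar_red_cap (a point): Middle of the top face of the red cap, 60 mm above the jar's underside; the first place to point at.
- jar_blue: Loose specimen jar with a blue cap: amber glass body 46 mm in diameter with a paper band, cap 50 mm in diameter, 60 mm tall in all, 0.11 kg. Origin at the centre of its underside, z up. A bystander.
- jar_white: Loose specimen jar with a white cap: amber glass body 46 mm in diameter with a paper band, cap 50 mm in diameter, 60 mm tall in all, 0.11 kg. Origin at the centre of its underside, z up. A bystander.
- plate: Fixed blue loading plate, 90 x 90 mm and 8 mm thick, with one empty round white seat in its middle, 90 mm or more clear of the fixed microscope, 380 mm high, that stands beyond it towards the robot's right (seat: a ring 64 mm across outside, 4 mm wall, its rim 14 mm above the bench, its floor 10 mm above the bench). Origin at the centre of the underside, z up.
- seat (a point): Centre of the round white seat, level with its rim, 14 mm above the bench; the second place to point at.
- callbox: Fixed white call box, 70 mm (its x) x 150 mm (its y) x 30 mm high, with two push buttons on top: the green one 40 mm towards its +y, the orange one 40 mm towards its -y. Origin at the centre of its underside, z up.
- green_button (a joint): Green push button (round cap 32 mm across, in a black housing), travel in m: 0 up, 0.006 fully down. It moves straight down, a spring brings it up again; fully down takes about 5 N. Down to 0.0045 counts as pressed.
- green_button_top (a point): Centre of the top face of the green button; it moves down with the button.
- orange_button (a joint): Orange push button of the same size and travel on the call box; to be left alone.
- slidebox: Closed loose box of microscope slides, grey with a yellow lid, 87 mm (its x) x 37 mm (its y) x 32 mm high, 0.14 kg. Origin at the centre of the underside. A bystander.
Not all that is in view belongs to the job. Leave any turquoise look-alike of the jar_red alone. Several things have the shape of the plate; the one meant has the colours described above.

How it is judged:
By the outcome, as a careful person would: the job done as asked, in the order asked, and still so for the second after the job is handed in, with the robot touching nothing.
It also fails if it takes over 54 s, if anything falls off the work surface, if the arm or the gripper's body presses on something with over 40 N, if the wrist force passes 120 N, or if a joint passes its speed limit or range.

## Working session

There is one attempt and no reset: what is moved stays moved. The work goes in short steps, Python scripts to look and compute and a shell command to move; the robot and the scene stay as the last step left them, time stands still between calls to the robot, and variables do not carry over. Pictures are saved under pics/ and viewed, at most 10 in all, crops included, and the job is handed in when it is done.

```bash
mkdir -p pics; ls
python3 - <<'E'
from station import telemetry, optics
import cv2
s=telemetry.observe(); print(s)
for n in("side","top"):
    print(n,optics.camera_info(n)); p,d=optics.capture(n); cv2.imwrite(f"pics/{n}0.png",p[:,:,::-1]); import numpy as np; np.savez(f"{n}0.npz",p=p,d=d)
E
```

```text
pics
{'time': 0.0, 'joints': array([-1.37288710e+00,  2.64779261e-01,  1.60537939e+00, -1.73881788e-05,
        1.27367258e+00, -3.69102210e-02]), 'joint_velocities': array([-0.0016018 ,  0.00085438,  0.0012815 ,  0.00075918,  0.0011025 ,
        0.00097289]), 'joint_efforts': array([ 6.18199683e-04, -5.15107083e+01, -3.67316222e+01, -1.53300562e-04,
        1.28629882e-02,  1.73516241e-05]), 'eef_pos': array([ 0.15690226, -0.65580863,  0.24864146]), 'tcp_rot': array([[ 9.72555191e-01,  2.32671854e-01, -4.56449675e-04],
       [ 2.32672292e-01, -9.72552724e-01,  2.19160739e-03],
       [ 6.60039796e-05, -2.23766234e-03, -9.99997494e-01]]), 'ft_force': array([ 0.47417244, -0.06571188,  0.017475  ]), 'moment': array([ 0.00486695, -0.04552385,  0.02580636]), 'grip_force': 0.0, 'finger_gap': 1.0003383490270314}
side {'vfov': 53.751262076514266, 'cx': 327.65287671790463, 'cy': 198.0671837947243, 'position': array([ 0.29107939, -0.68171289,  0.6754044 ]), 'attitude': array([[ 0.95485174,  0.19694889, -0.22241692],
       [-0.29705103,  0.64388225, -0.70510732],
       [ 0.00434021,  0.73934213,  0.67331596]])}
top {'vfov': 52.03779993329736, 'cx': 320.2000048323207, 'cy': 197.15889510831065, 'position': array([ 0.45413668, -0.03061377,  0.94075745]), 'attitude': array([[ 0.01431761,  0.99817891, -0.05859927],
       [-0.99983809,  0.01365333, -0.01172071],
       [-0.01089929,  0.05875759,  0.99821278]])}
```

View pics/top0.png

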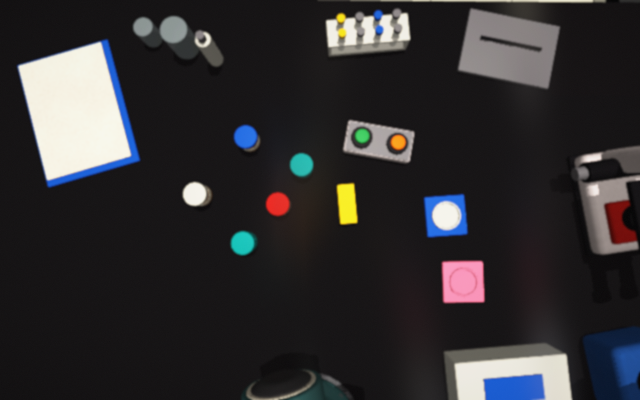

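View pics/side0.png

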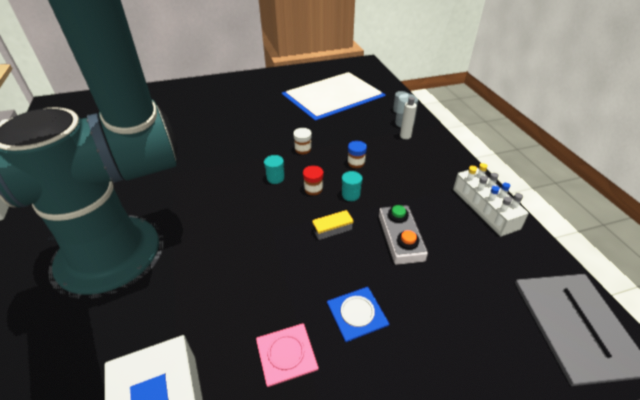

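The top view shows the red cap at about (278,204), the white seat on blue at (446,216), green at (362,136) and orange at (398,142). The microscope is at the right edge, and turquoise and pink look-alikes are also in view. The side view shows the same things: red (313,173), seat (358,311), green (399,212).

```bash
cat > h.py <<'E'
import numpy as np, cv2
def ray(i,u,v):
    f=200/np.tan(np.radians(i["vfov"])/2)
    return np.array(i["attitude"])@np.array([(u-i["cx"])/f,-(v-i["cy"])/f,-1.])
def onplane(i,u,v,z):
    r=ray(i,u,v); o=np.array(i["position"]); return o+r*(z-o[2])/r[2]
def ondepth(i,u,v,d): return np.array(i["position"])+ray(i,u,v)*d
def blobs(p,lo,hi,amin=60):
    h=cv2.cvtColor(p,cv2.COLOR_RGB2HSV); m=cv2.inRange(h,np.array(lo),np.array(hi))
    n,l,s,c=cv2.connectedComponentsWithStats(m)
    return [(c[k],s[k],l==k) for k in range(1,n) if s[k][4]>=amin]
C=dict(red=((0,150,90),(6,255,255)),green=((50,120,60),(75,255,255)),orange=((8,150,120),(19,255,255)),yellow=((22,150,100),(33,255,255)),
 blue=((105,120,80),(125,255,255)),turq=((82,120,60),(98,255,255)),white=((0,0,170),(179,50,255)),pink=((150,60,120),(179,160,255)))
def tri(i,a,j,b):
    r,s=ray(i,*a),ray(j,*b); o,q=np.array(i["position"]),np.array(j["position"])
    k=np.linalg.lstsq(np.c_[r,-s],q-o,rcond=None)[0]; A,B=o+r*k[0],q+s*k[1]; return (A+B)/2,np.linalg.norm(A-B)
E
python3 - <<'E'
from h import *; from station import optics
np.set_printoptions(precision=4,suppress=True)
for n in("top","side"):
    i=optics.camera_info(n); z=np.load(n+"0.npz"); p,d=z["p"],z["d"]
    for c in C:
        for cc,s,m in blobs(p,*C[c]):
            dm=np.median(d[m]); print(n,c,cc.round(1),s[2:],ondepth(i,*cc,dm))
    if n=="top":
        P=np.array([[ondepth(i,u,v,d[v,u]) if d[v,u] else [0,0,-9] for u in range(0,640,4)] for v in range(0,400,4)]).reshape(-1,3)
        for t in (.1,.2,.3):
            for sgn in(1,-1):
                q=P[(P[:,2]>t)&(P[:,1]<-.2)&((P[:,0]>.25) if sgn>0 else (P[:,0]<=.25))]
                if len(q): print(t,sgn,q.min(0),q.max(0))
i,j=optics.camera_info("top"),optics.camera_info("side")
for nm,a,b in(("red",(278,204),(313,173)),("seat",(446,216),(358,311)),("green",(362,136),(399,212))): print(nm,tri(i,a,j,b))
E
```

```text
top red [277.5 203.6] [ 24  24 478] [0.4907 0.0716 0.0597]
top red [619.6 222.5] [ 28  43 658] [ 0.4605 -0.6548  0.0652]
top green [361.9 135.5] [ 15  16 189] [ 0.6428 -0.1095  0.0517]
top orange [397.8 141.8] [ 16  16 195] [ 0.6299 -0.1882  0.0516]
top yellow [340.5  17.4] [10 11 78] [ 0.8907 -0.0586  0.0864]
top yellow [346.7 203.4] [ 22  42 760] [ 0.4944 -0.0789  0.0317]
top blue [377.5  14.3] [10 11 73] [ 0.8981 -0.1377  0.0868]
top blue [107.9 129.4] [  94  149 1560] [0.6598 0.4757 0.0056]
top blue [245.1 136.3] [ 25  25 469] [0.6364 0.1451 0.0598]
top blue [444.8 215.3] [  44   44 1032] [ 0.4715 -0.3029  0.0078]
top blue [627.6 367.4] [  28   57 1150] [ 0.1755 -0.6308  0.1092]
top blue [514.6 388. ] [  60   25 1327] [ 0.1215 -0.4213  0.0823]
top turq [301.2 164.3] [ 25  25 489] [0.5766 0.0219 0.0598]
top turq [242.6 242.6] [ 27  26 520] [0.406  0.1448 0.0595]
top white [525.2   0.3] [161   2 216] [ 1.3994 -0.8661 -0.7497]
top white [403.4  27.4] [ 13  28 255] [ 0.8858 -0.1993  0.0537]
top white [386.2  28.8] [ 15  28 304] [ 0.8825 -0.1614  0.0535]
top white [367.9  30. ] [ 14  
[... 2312 characters left out ...]
4 -0.0014  0.3213]
side white [301.9 133.1] [ 17  11 156] [0.507  0.2489 0.0571]
side white [494.  196.3] [ 69  53 951] [ 0.8696 -0.143   0.0575]
side white [387.6 229.8] [14 41 62] [ 0.6011 -0.1454  0.0297]
side white [411.  255.6] [ 32  10 192] [ 0.6215 -0.2234  0.0235]
side white [357.1 310.7] [ 33  30 795] [ 0.4701 -0.3053  0.0086]
side white [151.  370.4] [  90   64 3639] [ 0.117  -0.3486  0.0782]
side pink [285.9 354.2] [  63   64 2677] [ 0.3211 -0.3489  0.0078]
red (array([0.4898, 0.0714, 0.0521]), np.float64(0.0006420492900679749))
seat (array([ 0.4709, -0.3057,  0.008 ]), np.float64(0.0018242154579103807))
green (array([ 0.6438, -0.1107,  0.0408]), np.float64(0.0004754509841180079))
```

```bash
python3 -m inch '[[0,0,-0.05,0,0,0,0],[0,0,-0.05,0,0,0,0],[0,0,-0.05,0,0,0,0],[0.0275,-0.035,0,0,0,0,0],[0.0275,-0.035,0,0,0,0,0],[0.0275,-0.035,0,0,0,0,0],[0.0275,-0.035,0,0,0,0,0],[0.0275,-0.035,0,0,0,0,0],[0.0275,-0.035,0,0,0,0,0],[0.0275,-0.035,0,0,0,0,0],[0.0275,-0.035,0,0,0,0,0],[0.0275,-0.035,0,0,0,0,0]]'
```

```text
time: 1.6
eef_pos: [0.3246, -0.291, 0.3995]
tcp_rot: [[0.973, 0.232, -0.0], [0.232, -0.973, 0.0], [-0.0, -0.0, -1.0]]
ft_force: [0.7, 0.1, 0.4]
finger_gap: 0.001
grip_force: 0.0
```

```bash
python3 -m inch '[[0.0275,-0.035,0,0,0,0,0],[0.0275,-0.035,0,0,0,0,0],[0.0275,-0.035,0,0,0,0,0],[0.0275,-0.035,0,0,0,0,0],[0.0275,-0.035,0.02,0,0,0,0],[0.0275,-0.035,0.02,0,0,0,0],[0,0,0.05,0,0,0,0],[0,0,0.05,0,0,0,0],[0,0,0,0,0,0,0],[0,0,0,0,0,0,0]]'
```

```text
time: 2.85
eef_pos: [0.4369, -0.0501, 0.2616]
tcp_rot: [[0.973, 0.232, 0.002], [0.232, -0.973, -0.0], [0.002, 0.001, -1.0]]
ft_force: [0.9, -0.4, -0.1]
finger_gap: 0.003
grip_force: 0.0
```

```bash
cat > look.py <<'E'
import sys; from h import *; from station import optics,telemetry
np.set_printoptions(precision=4,suppress=True)
s=telemetry.observe(); i=optics.camera_info("wrist"); p,d=optics.capture("wrist"); cv2.imwrite(f"pics/{sys.argv[1]}.png",p[:,:,::-1])
R=np.array(s["tcp_rot"]); t=np.array(s["eef_pos"]); print(s["time"],t,i["position"])
T=dict(red=([.4907,.0716],.06),green=([.6428,-.1095],.0515),white=([.4714,-.3045],.0105),blue=([.4714,-.3045],.008))
for c,(g,z) in T.items():
    for cc,st,m in blobs(p,*C[c],200):
        q=onplane(i,*cc,z); dm=np.median(d[m])
        if np.hypot(*(q[:2]-g))<.03: print(c,cc,st[2:],"plane",q,"depth",ondepth(i,*cc,dm),"tool shift",R.T@(np.r_[q[:2],t[2]]-t))
E
python3 look.py w1
```

```text
2.85 [ 0.4369 -0.0501  0.2616] [ 0.506  -0.0341  0.3849]
red [226.1116 106.5561] [  50   50 1953] plane [0.4913 0.0706 0.06  ] depth [0.4912 0.071  0.0586] tool shift [ 0.081  -0.1047  0.0001]
green [429.1451   5.9657] [ 33  16 379] plane [ 0.6328 -0.1104  0.0515] depth [ 0.6331 -0.1105  0.0509] tool shift [0.1766 0.1041 0.0004]
white [518.327  191.7503] [  51   47 1838] plane [ 0.472  -0.3054  0.0105] depth [ 0.4719 -0.306   0.0097] tool shift [-0.0252  0.2565  0.0001]
blue [513.0445 187.8125] [  88   76 2763] plane [ 0.4752 -0.2982  0.008 ] depth [ 0.4752 -0.2983  0.0078] tool shift [-0.0204  0.2501  0.0001]
```

View pics/w1.png

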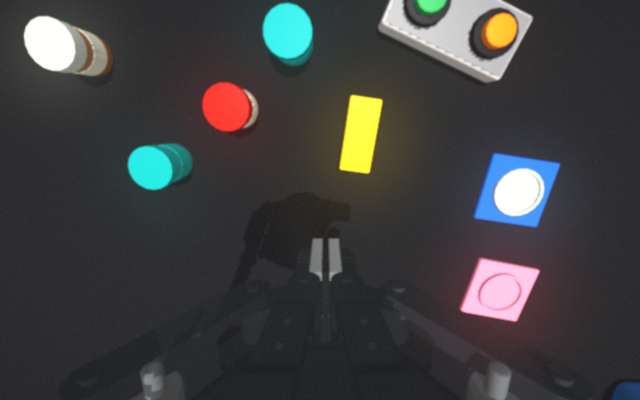

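The wrist view agrees with the top view: red cap at (226,107), seat at (518,192), and green clipped at the top edge. I'll move over the red cap, lower to about 25 mm above it, and hold.

```bash
python3 -m inch '[[0.027,-0.035,0.02,0,0,0,0],[0.027,-0.035,0.03,0,0,0,0],[0.027,-0.0345,0.03,0,0,0,0],[0,0,0.04,0,0,0,0],[0,0,0.026,0,0,0,0],[0,0,0.012,0,0,0,0],[0,0,0,0,0,0,0],[0,0,0,0,0,0,0],[0,0,0,0,0,0,0]]'
python3 - <<'E'
from station import optics
import cv2
p,d=optics.capture("side"); cv2.imwrite("pics/s1.png",cv2.resize(p[100:260,230:470,::-1],None,fx=3,fy=3))
E
```

```text
time: 4.03
eef_pos: [0.4918, 0.0705, 0.1036]
tcp_rot: [[0.973, 0.232, 0.003], [0.232, -0.973, 0.0], [0.003, 0.0, -1.0]]
ft_force: [0.6, -0.0, 0.5]
finger_gap: 0.0
grip_force: 0.0
```

View pics/s1.png

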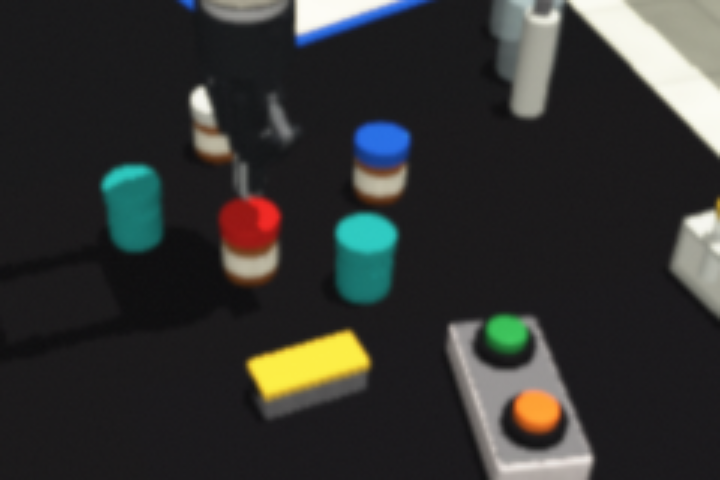

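The fingertips, at about (243,197) in the crop, are clear of the cap by roughly 22 px, which matches 25 mm. I'll hold here.

```bash
python3 -m inch '[[0,0,0,0,0,0,0],[0,0,0,0,0,0,0],[0,0,0,0,0,0,0],[0,0,0,0,0,0,0],[0,0,0,0,0,0,0],[0,0,0,0,0,0,0],[0,0,0,0,0,0,0],[0,0,0,0,0,0,0],[0,0,0,0,0,0,0],[0,0,0,0,0,0,0],[0,0,0,0,0,0,0],[0,0,0,0,0,0,0]]'; python3 -m inch '[[0,0,0,0,0,0,0],[0,0,0,0,0,0,0],[0,0,0,0,0,0,0],[0,0,0,0,0,0,0],[0,0,0,0,0,0,0],[0,0,0,0,0,0,0],[0,0,0,0,0,0,0],[0,0,0,0,0,0,0],[0,0,0,0,0,0,0],[0,0,0,0,0,0,0]]'
python3 -c "
from station import telemetry;import numpy as np
s=telemetry.observe();t=s['eef_pos'];print(t,s['tcp_rot'].T@(np.array([.4717,-.305,.25])-t))"
```

```text
time: 5.58
eef_pos: [0.4906, 0.0705, 0.102]
tcp_rot: [[0.973, 0.233, 0.0], [0.233, -0.973, 0.0], [0.0, 0.0, -1.0]]
ft_force: [-0.1, 1.4, 0.3]
finger_gap: -0.001
grip_force: 0.0
time: 6.82
eef_pos: [0.4906, 0.0706, 0.102]
tcp_rot: [[0.973, 0.233, 0.0], [0.233, -0.973, -0.0], [0.0, 0.0, -1.0]]
ft_force: [-0.2, -0.5, -0.3]
finger_gap: 0.001
grip_force: 0.0
[0.49055558 0.07056834 0.10198692] [-0.10572641  0.36087398 -0.1480097 ]
```

```bash
python3 -m inch '[[0,0,-0.05,0,0,0,0],[0,0,-0.05,0,0,0,0],[-0.0132,0.0451,0,0,0,0,0],[-0.0132,0.0451,0,0,0,0,0],[-0.0132,0.0451,0,0,0,0,0],[-0.0132,0.0451,0,0,0,0,0],[-0.0132,0.0451,0,0,0,0,0],[-0.0132,0.0451,0,0,0,0,0],[-0.0132,0.0451,0,0,0,0,0],[-0.0132,0.0451,0,0,0,0,0],[0,0,0.02,0,0,0,0],[0,0,0,0,0,0,0]]'; python3 -m inch '[[0,0,0.04,0,0,0,0],[0,0,0.03,0,0,0,0],[0,0,0,0,0,0,0],[0,0,0,0,0,0,0]]'; python3 look.py w2
```

```text
time: 8.32
eef_pos: [0.47, -0.3035, 0.1793]
tcp_rot: [[0.973, 0.232, -0.004], [0.232, -0.973, 0.004], [-0.003, -0.005, -1.0]]
ft_force: [-0.1, 1.4, -0.2]
finger_gap: 0.005
grip_force: 0.0
time: 8.82
eef_pos: [0.4725, -0.3044, 0.1131]
tcp_rot: [[0.972, 0.234, 0.001], [0.234, -0.972, -0.001], [0.001, 0.001, -1.0]]
ft_force: [0.3, 0.5, -0.0]
finger_gap: 0.001
grip_force: 0.0
8.825 [ 0.4725 -0.3044  0.1131] [ 0.5418 -0.2882  0.2363]
white [324.8195 214.3959] [  81  111 5545] plane [ 0.4666 -0.3059  0.0105] depth [ 0.4674 -0.3057  0.0129] tool shift [-0.0061  0.0001 -0.    ]
blue [351.3519 216.2752] [119 119 952] plane [ 0.4693 -0.3279  0.008 ] depth [ 0.4677 -0.3288  0.0029] tool shift [-0.0086  0.0221  0.    ]
```

View pics/w2.png

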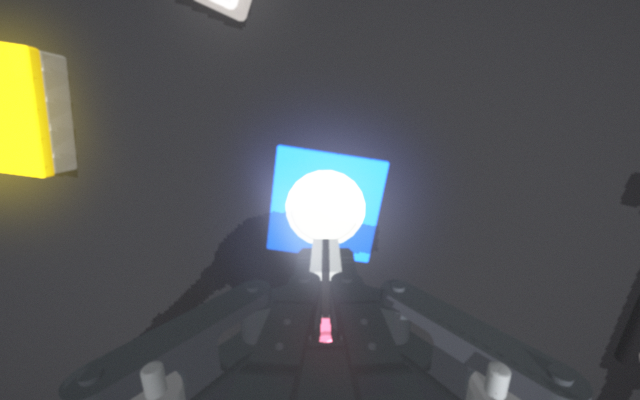

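The white seat is centred at about (325,209), straight below the tool. I'll descend and hold.

```bash
python3 -m inch '[[0,0,0.03,0,0,0,0],[0,0,0.018,0,0,0,0],[0,0,0.005,0,0,0,0],[0,0,0,0,0,0,0],[0,0,0,0,0,0,0],[0,0,0,0,0,0,0],[0,0,0,0,0,0,0],[0,0,0,0,0,0,0],[0,0,0,0,0,0,0],[0,0,0,0,0,0,0],[0,0,0,0,0,0,0],[0,0,0,0,0,0,0]]'; python3 -m inch '[[0,0,0,0,0,0,0],[0,0,0,0,0,0,0],[0,0,0,0,0,0,0],[0,0,0,0,0,0,0],[0,0,0,0,0,0,0],[0,0,0,0,0,0,0],[0,0,0,0,0,0,0],[0,0,0,0,0,0,0],[0,0,0,0,0,0,0],[0,0,0,0,0,0,0],[0,0,0,0,0,0,0],[0,0,0,0,0,0,0]]'
python3 -c "
from station import telemetry;import numpy as np
s=telemetry.observe();t=s['eef_pos'];print(t,s['tcp_rot'].T@(np.array([.643,-.1097,.13])-t))"
```

```text
time: 10.38
eef_pos: [0.4718, -0.3049, 0.059]
tcp_rot: [[0.973, 0.233, -0.0], [0.233, -0.973, 0.0], [-0.0, -0.0, -1.0]]
ft_force: [-0.4, 0.8, 0.1]
finger_gap: -0.0
grip_force: 0.0
time: 11.88
eef_pos: [0.4718, -0.3049, 0.059]
tcp_rot: [[0.973, 0.233, 0.0], [0.233, -0.973, 0.0], [0.0, -0.0, -1.0]]
ft_force: [-0.1, -0.6, 0.5]
finger_gap: -0.002
grip_force: 0.0
[ 0.47178196 -0.30492072  0.0589858 ] [ 0.21192884 -0.15004734 -0.07100511]
```

```bash
python3 -m inch '[[0,0,-0.05,0,0,0,0],[0,0,-0.04,0,0,0,0],[0.0353,-0.025,0,0,0,0,0],[0.0353,-0.025,0,0,0,0,0],[0.0353,-0.025,0,0,0,0,0],[0.0353,-0.025,0,0,0,0,0],[0.0353,-0.025,0,0,0,0,0],[0.0353,-0.025,0,0,0,0,0],[0,0,0.02,0,0,0,0],[0,0,0,0,0,0,0],[0,0,0,0,0,0,0]]'; python3 look.py w3
```

```text
time: 13.25
eef_pos: [0.6417, -0.1106, 0.1284]
tcp_rot: [[0.973, 0.232, -0.002], [0.232, -0.973, 0.0], [-0.002, -0.0, -1.0]]
ft_force: [-0.2, 0.6, 0.6]
finger_gap: 0.002
grip_force: 0.0
13.25 [ 0.6417 -0.1106  0.1284] [ 0.7113 -0.0946  0.2513]
red [ 68.5064 336.6852] [  77   63 3590] plane [0.4998 0.0652 0.06  ] depth [0.4966 0.0676 0.0571] tool shift [-0.0973 -0.2038  0.0003]
green [324.447  213.4142] [  43   43 1434] plane [ 0.6448 -0.1096  0.0515] depth [ 0.6446 -0.1096  0.0508] tool shift [ 0.0032 -0.0003 -0.    ]
```

View pics/w3.png

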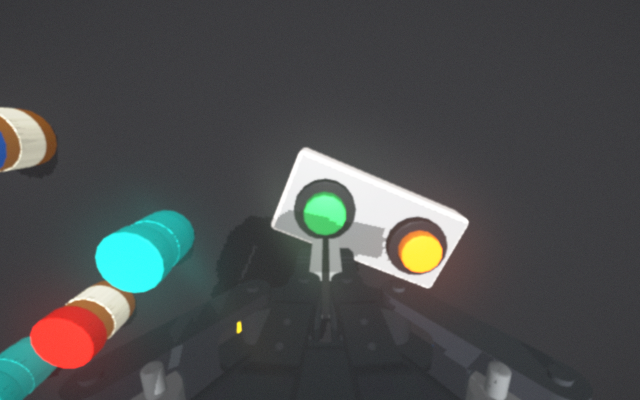

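The green button is at (324,213), directly ahead of the fingertips, with orange well to the side. I'll descend to just above it, then press in small steps while watching the force.

```bash
python3 -m inch '[[0.001,0,0.03,0,0,0,0],[0.001,0,0.018,0,0,0,0],[0,0,0.005,0,0,0,0],[0,0,0,0,0,0,0],[0,0,0,0,0,0,0]]'; python3 -m inch '[[0,0,0.003,0,0,0,0],[0,0,0.002,0,0,0,0],[0,0,0.002,0,0,0,0],[0,0,0,0,0,0,0],[0,0,0,0,0,0,0]]'
```

```text
time: 13.92
eef_pos: [0.6456, -0.1095, 0.0771]
tcp_rot: [[0.973, 0.233, 0.002], [0.233, -0.973, -0.0], [0.002, 0.001, -1.0]]
ft_force: [-0.1, -0.1, 0.0]
finger_gap: -0.001
grip_force: 0.0
time: 14.55
eef_pos: [0.645, -0.1092, 0.0693]
tcp_rot: [[0.973, 0.233, 0.0], [0.233, -0.973, -0.0], [0.0, 0.0, -1.0]]
ft_force: [0.5, 0.9, 1.9]
finger_gap: -0.003
grip_force: 1.1
```

Contact comes at about z = 0.070, as expected. Now I'll press through the 6 mm travel.

```bash
python3 -m inch '[[0,0,0.002,0,0,0,0],[0,0,0.002,0,0,0,0],[0,0,0.001,0,0,0,0],[0,0,0,0,0,0,0],[0,0,0,0,0,0,0]]'; python3 -m inch '[[0,0,0.001,0,0,0,0],[0,0,0.0005,0,0,0,0],[0,0,0,0,0,0,0],[0,0,0,0,0,0,0]]'
```

```text
time: 15.18
eef_pos: [0.6451, -0.1093, 0.0647]
tcp_rot: [[0.973, 0.233, 0.0], [0.233, -0.973, -0.0], [0.0, 0.0, -1.0]]
ft_force: [-1.6, 0.2, 7.4]
finger_gap: -0.001
grip_force: 3.4
time: 15.68
eef_pos: [0.6451, -0.1093, 0.0646]
tcp_rot: [[0.973, 0.233, 0.0], [0.233, -0.973, -0.0], [0.0, 0.0, -1.0]]
ft_force: [-4.9, 1.1, 13.3]
finger_gap: -0.002
grip_force: 6.8
```

The button has bottomed: z has stopped and the force is well over 5 N. Releasing now.

```bash
python3 -m inch '[[0,0,-0.01,0,0,0,0],[0,0,-0.03,0,0,0,0],[0,0,-0.05,0,0,0,0],[0,0,-0.03,0,0,0,0],[0,0,0,0,0,0,0],[0,0,0,0,0,0,0],[0,0,0,0,0,0,0]]'; python3 look.py w4
python3 - <<'E'
from h import *; from station import optics
i=optics.camera_info("top"); p,d=optics.capture("side"); j=optics.camera_info("side")
a=np.load("side0.npz")["p"]
for c in("red","blue","yellow","green","turq"):
    print(c,[b[0].round(1) for b in blobs(a,*C[c],120)],[b[0].round(1) for b in blobs(p,*C[c],120)])
E
```

```text
time: 16.55
eef_pos: [0.6434, -0.109, 0.1799]
tcp_rot: [[0.973, 0.233, -0.004], [0.233, -0.973, 0.001], [-0.004, -0.002, -1.0]]
ft_force: [-0.3, 0.8, -0.3]
finger_gap: 0.001
grip_force: 0.0
16.55 [ 0.6434 -0.109   0.1799] [ 0.7132 -0.093   0.3027]
red [113.8583 300.2253] [  62   52 2392] plane [0.4978 0.0668 0.06  ] depth [0.4954 0.0685 0.0574] tool shift [-0.1007 -0.2048  0.0007]
green [326.    197.452] [ 35  35 938] plane [ 0.644  -0.1096  0.0515] depth [ 0.6438 -0.1097  0.0508] tool shift [ 0.0005  0.0008 -0.    ]
red [array([312.7, 173.5])] [array([312.7, 173.5])]
blue [array([330.1, 106. ]), array([356.9, 147.4]), array([357.1, 315.2]), array([150.1, 389.3])] [array([330.1, 106. ]), array([356.9, 147.4]), array([357.1, 315.2]), array([150.1, 389.3])]
yellow [array([332.3, 220.9])] [array([331.8, 221.2])]
green [array([398.3, 210.8])] [array([398.4, 210.8])]
turq [array([274.2, 168.1]), array([351.2, 184.8])] [array([274.2, 168.1]), array([351.2, 184.8])]
```

```bash
python3 -c "
from station import ticket; print(ticket.sign_off())"
```

```text
the job is handed in; nothing more can be done
None
```

The job is done and handed in: the arm pointed at the red cap and then the seat for over two seconds each, then pressed the green button fully down and let it come back up. Nothing else was touched, and it took about 17 s of the 54 s allowed.

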